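Hang a display arm on the slotted earring stand

ROBOT

A 7-joint arm with a two-finger parallel gripper is mounted at the origin on the work surface. World frame = base frame: x ahead of the robot, y to its left, z up, the work surface at z = 0. Lengths are in m, angles in rad, forces in N, time in s.
With the tool pointing down it reaches from about 0.4 to 0.85 m from the base axis. Payload 10.4 kg.
Tool frame: the origin (TCP) lies midway between the tips of the shut fingers; the grasp point (between the pads) lies 19 mm behind it; z points along the fingers, y is the line along which they close (so a half turn about z gives the same grasp; the last joint's range is limited). The gripper opens to 87 mm and grips with 3 to 60 N. Pads are 19 mm wide; open, the fingers measure 117 mm over their backs; the gripper's body (75 mm by 190 mm) begins 51 mm behind the grasp point.
Start: joints at [1.112, 0.332, -0.065, 1.46, 0.022, 1.35, -0.088], TCP at [0.264, -0.567, 0.188] pointing down, gripper open.
Joint ranges: [-2.6, 2.6], [-0.5, 2.12], [-1.47, 1.34], [0.16, 2.42], [-1.27, 4.41], [0.06, 2.06], [-2.6, 2.6]. Speed limits (rad/s): [2.22, 2.22, 2.79, 2.79, 3.14, 3.14, 3.14].

INTERFACE

Orientations are given as a unit quaternion [x, y, z, w].
In Python, from bench import r gives the robot as it stands.
- The arm moves only by the tool arm_command, never from a script. Its argument "moves" is one flat list of numbers, 4 for each row, row after row: the shift along the tool's x, y, z in cm, then the turn about the tool's z in degrees. A call has 1 to 12 rows; each row shifts and turns the commanded pose from where the row before left it, along the tool's axes as they then stand; what a row does not reach is not made up. A row lasts 1/12 s, in which the tool goes at most 41.7 mm and 7.16 degrees, less where a joint would pass 70% of its speed; a pose out of reach is approached as far as the arm can. A call with a gripper value outside its range is refused whole. "fingers" is the opening in per cent of the stroke, from 0 (shut) to 100 (fully open), set as the call begins (left out, the last holds). The fingers move at their own pace and stop on an object; "squeeze" is the grip in N (left out, the last holds). Time passes only in rows, so rows that do not move let the fingers close. It gives the time, the measured TCP pose, the force, the opening and the grip force at its end, in the units of the state.
- r.read_state(): the state, without advancing time (a new reading comes with each control period).
- r.camera(name): name is "scene" or "top" or "wrist"; returns the picture (420x560x3 uint8, red, green, blue); there is no depth.
- r.camera_info(name): a dict with "fx", "fy", "cx", "cy" (pixels), "origin" and "attitude" of the camera in the world. Camera axes: x right, y up, looking along -z (the intrinsics and any distortion apply to the point x, -y, -z); pixel columns grow to the right and rows downward; lengths in m; the calibration is good to about 2 mm. A picture is of the moment at which its call begins: read the wrist's pose just before it. camera_info takes no time and is no camera call; for the wrist camera it gives the pose at the moment of the call.
- r.close_job(): hands the job in; it is judged then, once.
The state is a dict: "time": time; "joint_positions": joint angles; "joint_vel": joint speeds; "joint_torque": joint torques, N m; "ee_pos": TCP position; "eef_rot": TCP orientation; "ft_force": force on the tool from outside, world axes, zero at the start; "torque": the same for the moment, N m; "width": finger opening in m; "grip_force": force on a finger pad.
Only numpy, scipy, OpenCV 4.12 (cv2) and the standard library are available. Lean on these libraries where they do the work, as an engineer would, in place of code of your own. Each camera call takes 0.05 s, during which the arm holds its last target. There are 200 camera calls.

TASK

Hang the long hanger arm on the slotted counter stand: put its two hook tabs into the free upper pair of slots, press its plate against the panel and push it down until the hooks are fully engaged, then let go so that it hangs level by itself. Leave the short hanger arm lying where it is.

Things in the scene. Friction and masses are not known exactly. Their poses are not given: they have to be found in the camera images.
- long_arm: Loose hanger arm, lies as it will hang. Wood bar 146 long (along x), 18 wide, 30 high; aluminium plate 80 wide, 70 high on its +x end, undersides level. Origin: bar's underside, 80 from plate's rear (+x) face, 70 from free end; grip here. From the rear face, at y=+-28, two hook tabs 14 wide point to +x: neck 60-65 above origin, 10 long, then a lip sloping to 20 out, 12.6 below the neck. mm.
- short_arm: The other loose hanger arm, same make, plate and tabs, but its wooden bar is only 91 mm long. Lies on the counter; it and the long arm may lie in either place. Not to be used. Origin on the bar's underside, 50 mm from the plate's rear face; x towards the tabs.
- stand: Fixed: wood base 160x180x18 mm, upright white panel 160 wide, 6 thick, top 290 high. Origin on the counter under the panel's front face, which faces -x; y across, z up. Two rows of two through slots, each 34 wide, 44 high, centred y=+-28. Lower row (lower edges 115 high) is taken by a fixed short arm with cards, 95 out in -x, plate top 125 high, bar top 85. Upper row (215 to 259 high) is free.
- upper_slots (a point): On the panel's front face, midway between the two upper slots, level with their lower edges (215 mm above the counter); axes as the stand's. Hung, the arm's axes match these, its necks rest on these edges with the lips down behind the panel, the plate's rear face is on the panel, and the arm's origin is 80 mm out in -x and 60 mm below this point.
There are look-alikes about, which are no part of the job. Leave any purple look-alike of the long_arm alone.

How it is judged:
By the outcome, as a careful person would: the job done as asked, in the order asked, and still so for the second after the job is handed in, with the robot touching nothing.
It also fails if it takes over 38 s, if anything falls off the work surface, if the arm or the gripper's body presses on something with over 40 N, if the wrist force passes 120 N, or if a joint passes its speed limit or range.

## Working session

There is one attempt and no reset: what is moved stays moved. The work goes in short steps, Python scripts to look and compute and a tool call to move; the robot and the scene stay as the last step left them, time stands still between calls to the robot, and variables do not carry over. Pictures are saved under pics/ and viewed, at most 10 in all, crops included, and the job is handed in when it is done.

Besides the shell and the picture viewer there is one more tool, called as name(argument=value, ...) on one line, values as JSON. arm_command: Moves the arm, as the interface text tells. Its arguments: {"type":"object","properties":{"moves":{"type":"array"},"fingers":{"type":"number"},"squeeze":{"type":"number"}},"required":["moves"]}

```bash
mkdir -p pics; ls; python3 - <<'E'
from bench import r
import cv2,json
for n in("scene","top"):
    cv2.imwrite(f"pics/{n}0.png",r.camera(n)[:,:,::-1]); print(n,r.camera_info(n))
print(r.read_state())
E
```

```text
pics
scene {'fx': 470.2528112291888, 'fy': 470.2528112291888, 'cx': 279.96563635829455, 'cy': 216.25307836875723, 'origin': array([ 1.09386263, -0.15095174,  1.02491341]), 'attitude': array([0.24457462, 0.22168311, 0.62291936, 0.70923291])}
top {'fx': 457.3660649445373, 'fy': 457.3660649445373, 'cx': 280.5567321923626, 'cy': 200.830787234905, 'origin': array([ 0.28014759, -0.0701388 ,  1.1629079 ]), 'attitude': array([-0.05643968,  0.04537763,  0.70723318, -0.70326145])}
{'time': 0.1, 'joint_positions': array([ 1.11239459,  0.33281391, -0.06468539,  1.46083847,  0.02159788,
        1.34991679, -0.08848088]), 'joint_vel': array([ 0.00126642, -0.00117459,  0.00095126, -0.00178617, -0.00094816,
        0.0002798 , -0.00075753]), 'joint_torque': array([ 2.31916325e-03, -6.24545360e+01,  2.53486144e-02, -3.90714133e+01,
       -6.13686978e-02,  3.65749549e-02,  3.64157813e-05]), 'ee_pos': array([ 0.26365915, -0.56623567,  0.18733923]), 'eef_rot': array([ 9.76350634e-01,  2.16192113e-01, -1.67906645e-04, -6.18260061e-04]), 'ft_force': array([ 0.37633094,  1.68825662, -0.35757854]), 'torque': array([0.06550474, 0.00906243, 0.04404982]), 'grip_force': 0.0, 'width': 0.08720888279691417}
```

View pics/scene0.png

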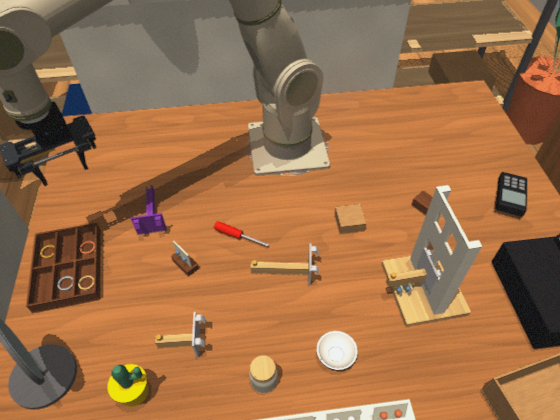

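View pics/top0.png

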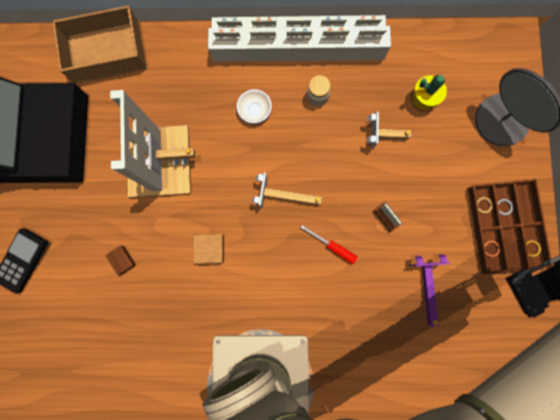

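```bash
cat > h.py <<'E'
import numpy as np, cv2
from scipy.spatial.transform import Rotation as R
def ray(ci,u,v):
    d=np.array([(u-ci["cx"])/ci["fx"],-(v-ci["cy"])/ci["fy"],-1.])
    return np.array(ci["origin"]),R.from_quat(ci["attitude"]).apply(d)
def onz(ci,u,v,z):
    o,d=ray(ci,u,v); return o+d*(z-o[2])/d[2]
def proj(ci,p):
    q=R.from_quat(ci["attitude"]).inv().apply(np.asarray(p)-ci["origin"])
    return ci["cx"]-ci["fx"]*q[0]/q[2], ci["cy"]+ci["fy"]*q[1]/q[2]
def tri(c1,p1,c2,p2):
    o1,d1=ray(c1,*p1);o2,d2=ray(c2,*p2)
    t=np.linalg.lstsq(np.c_[d1,-d2],o2-o1,rcond=None)[0]
    a,b=o1+d1*t[0],o2+d2*t[1]; return (a+b)/2,np.linalg.norm(a-b)
E
python3 - <<'E'
import cv2,numpy as np
t=cv2.imread("pics/top0.png");s=cv2.imread("pics/scene0.png")
c=lambda im,x,y,w,h:cv2.resize(im[y:y+h,x:x+w],(400,300),interpolation=cv2.INTER_CUBIC)
o=np.vstack([np.hstack([c(t,240,155,100,75),c(t,100,80,160,120)]),np.hstack([c(s,240,230,100,75),c(s,350,180,192,144)])])
cv2.imwrite("pics/c1.png",o)
E
```

```text
(no output)
```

View pics/c1.png

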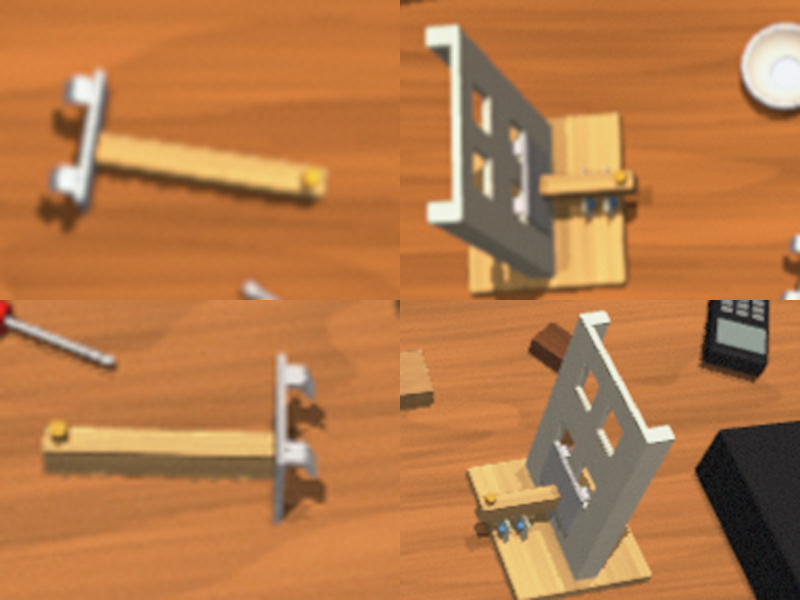

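The long arm is at about (288,190) in the top view (free end right, hooks left); the panel at about (125,130) in top, its front facing image right (world −y), upper slots free.

```bash
python3 - <<'E'
from bench import r
from h import *
np.set_printoptions(precision=4,suppress=True)
T=r.camera_info("top");S=r.camera_info("scene")
f=lambda x,y,x0,y0,k:(x0+(x+.5)/k-.5,y0+(y+.5)/k-.5)
tl=lambda x,y:f(x,y,240,155,4); ts=lambda x,y:f(x-400,y,100,80,2.5)
sl=lambda x,y:f(x,y-300,240,230,4); ss=lambda x,y:f(x-400,y-300,350,180,400/192)
print("plate top",onz(T,*tl(103,70),.07),onz(T,*tl(85,208),.07))
print("plate top scene",onz(S,*sl(281,354),.07),onz(S,*sl(278,470),.07))
print("bar end",onz(T,*tl(327,168),.03),onz(T,*tl(324,198),.03))
print("bar root",onz(T,*tl(97,133),.03),onz(T,*tl(94,165),.03))
print("scene bar end",onz(S,*sl(44,432),.03),onz(S,*sl(44,455),.03))
print("panel top front T",onz(T,*ts(462,27),.29),onz(T,*ts(462,222),.29))
print("panel top front S",onz(S,*ss(583,318),.29),onz(S,*ss(649,442),.29))
print("tri",tri(T,ts(462,27),S,ss(649,442)),tri(T,ts(462,222),S,ss(583,318)))
print("base front edge T",onz(T,*ts(620,113),.018),onz(T,*ts(625,285),.018))
print("base front edge S",onz(S,*ss(468,468),.018),onz(S,*ss(520,598),.018))
E
```

```text
plate top [ 0.5098 -0.0166  0.07  ] [ 0.425  -0.0058  0.07  ]
plate top scene [ 0.4324 -0.0017  0.07  ] [ 0.5151 -0.0174  0.07  ]
bar end [ 0.4546 -0.155   0.03  ] [ 0.4356 -0.1528  0.03  ]
bar root [ 0.4778 -0.0109  0.03  ] [ 0.4575 -0.0091  0.03  ]
scene bar end [ 0.444  -0.1527  0.03  ] [ 0.4609 -0.1541  0.03  ]
panel top front T [0.6331 0.256  0.29  ] [0.473  0.2488 0.29  ]
panel top front S [0.4821 0.2511 0.29  ] [0.6355 0.2601 0.29  ]
tri (array([0.6345, 0.2588, 0.2882]), np.float64(0.0040398986076393565)) (array([0.4753, 0.2538, 0.2815]), np.float64(0.0034964486294226734))
base front edge T [0.6476 0.1881 0.018 ] [0.4663 0.1785 0.018 ]
base front edge S [0.4737 0.18   0.018 ] [0.6485 0.1925 0.018 ]
```

arm_command(moves=[2.7, -2.54, 0, 0, 2.7, -2.54, 0, 0, 2.7, -2.54, 0, 0, 2.7, -2.54, 0, 0, 2.7, -2.54, 0, 0, 2.7, -2.54, 0, 0, 2.7, -2.54, 0, 0, 2.7, -2.54, 0, 0, 2.7, -2.54, 0, 0, 2.7, -2.54, 0, 0, 2.7, -2.54, 0, 0, 2.7, -2.54, 0, 0], fingers=100)

```text
time: 1.1
ee_pos: [0.429, -0.1517, 0.188]
eef_rot: [0.976, 0.216, -0.0, 0.0]
ft_force: [0.2, -0.9, 0.3]
width: 0.087
grip_force: 0.0
```

arm_command(moves=[2.7, -2.54, 0, 0, 2.7, -2.54, 0, 0, 0, 0, 0, -6.4, 0, 0, 0, -6.4, 0, 0, 0, -6.4, 0, 0, 0, -6.4, 0, 0, 0, -6.4, 0, 0, 0, -6.4, 0, 0, 0, -6.4, 0, 0, 0, -6.4, 0, 0, 0, -6.3, 0, 0, 0, 0])

```text
time: 2.1
ee_pos: [0.4561, -0.0846, 0.1878]
eef_rot: [0.75, 0.661, -0.0, -0.0]
ft_force: [0.1, 0.5, -0.7]
width: 0.0869
grip_force: 0.0
```

```bash
cat >> h.py <<'E'
def yaw(s): # yaw of tool x
    x=R.from_quat(s["eef_rot"]).apply([1,0,0]); return np.degrees(np.arctan2(x[1],x[0]))
def go(s,p,y=None):
    "shift in tool axes (cm) and turn about tool z (deg) to reach TCP p, tool-x yaw y"
    d=R.from_quat(s["eef_rot"]).inv().apply(np.asarray(p)-s["ee_pos"])*100
    return d.round(2), None if y is None else round(-(y-yaw(s)),2)
E
python3 - <<'E'
from bench import r
from h import *
s=r.read_state();i=r.camera_info("wrist");cv2.imwrite("pics/w1.png",r.camera("wrist")[:,:,::-1])
import json;json.dump({k:np.array(v).tolist() for k,v in i.items()},open("w1.json","w"))
print(s["time"],s["ee_pos"],yaw(s),s["joint_positions"],i["origin"]); print(go(s,[.4566,-.0846,.003],82.5))
E
```

```text
2.1 [ 0.45614421 -0.08463648  0.18776889] 82.7731146060423 [ 6.13109693e-01  3.27977672e-03 -5.23034298e-01  1.84199314e+00
  1.72094334e-03  1.29730375e+00 -3.65209514e-02] [ 0.4647684  -0.01556466  0.3850538 ]
(array([1.000e-02, 5.000e-02, 1.848e+01]), np.float64(0.27))
```

View pics/w1.png

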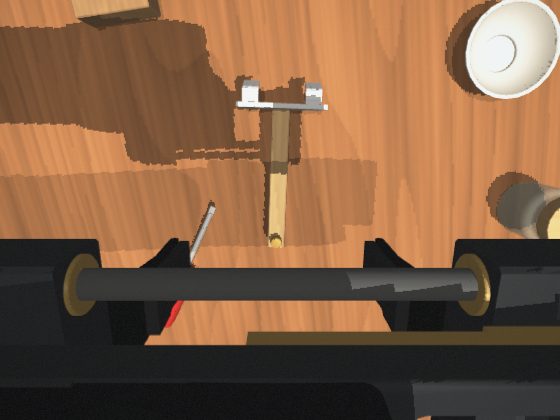

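The wrist view shows the long arm nearly upright: plate top edge from (237,104) to (328,107), bar free end at about (277,246).

```bash
python3 - <<'E'
from bench import r
from h import *
import json
np.set_printoptions(precision=4,suppress=True)
W=json.load(open("w1.json"));im=cv2.imread("pics/w1.png").astype(int)
b,g,rr=im[...,0],im[...,1],im[...,2]
hsv=cv2.cvtColor(im.astype(np.uint8),cv2.COLOR_BGR2HSV)
for v in (120,140,160,180,200,220,235):
    x=[tuple(im[v,u]) for u in (262,268,275,282,290)]
    # bar edges: hue of bar (yellow) vs counter (orange)
    h=hsv[v,255:305,0]; c=np.where(h>=16)[0]+255
    if len(c): print(v,c.min(),c.max(),(onz(W,c.min()-.5,v,.03)),(onz(W,c.max()+.5,v,.03)))
print(onz(W,237,104,.07),onz(W,328,107,.07),onz(W,277,247,.03))
print("TCP px",proj(W,[.4561,-.0846,.03]))
E
```

```text
120 272 289 [ 0.4592 -0.0186  0.03  ] [ 0.4769 -0.0208  0.03  ]
140 271 288 [ 0.4557 -0.0378  0.03  ] [ 0.4737 -0.0401  0.03  ]
160 271 287 [ 0.4531 -0.0578  0.03  ] [ 0.4704 -0.0599  0.03  ]
180 270 286 [ 0.4494 -0.0782  0.03  ] [ 0.4669 -0.0804  0.03  ]
200 269 285 [ 0.4456 -0.0992  0.03  ] [ 0.4634 -0.1014  0.03  ]
220 269 284 [ 0.4428 -0.121   0.03  ] [ 0.4597 -0.1231  0.03  ]
235 268 283 [ 0.4395 -0.1376  0.03  ] [ 0.4567 -0.1398  0.03  ]
[ 0.4318 -0.0011  0.07  ] [ 0.5102 -0.0135  0.07  ] [ 0.448  -0.1526  0.03  ]
TCP px (np.float64(276.6417148210202), np.float64(185.26594688504048))
```

arm_command(moves=[0, -0.1, 1, 2, 0, 0, 2.5, 0, 0, 0, 2.5, 0, 0, 0, 2.5, 0, 0, 0, 2.5, 0, 0, 0, 2.5, 0, 0, 0, 2.5, 0, 0, 0, 1.6, 0, 0, 0, 0.8, 0, 0, 0, 0, 0])

```text
time: 2.98
ee_pos: [0.4542, -0.0843, 0.0026]
eef_rot: [0.764, 0.645, -0.001, -0.001]
ft_force: [-0.4, -0.1, -0.4]
width: 0.0868
grip_force: 0.0
```

arm_command(moves=[0, 0, 0, 0, 0, 0, 0, 0, 0, 0, 0, 0, 0, 0, 0, 0, 0, 0, 0, 0, 0, 0, 0, 0, 0, 0, 0, 0, 0, 0, 0, 0], fingers=0, squeeze=45)

```text
time: 3.65
ee_pos: [0.4555, -0.0846, 0.0041]
eef_rot: [0.763, 0.646, 0.0, 0.0]
ft_force: [-0.4, -0.3, -0.6]
width: 0.0415
grip_force: 0.0
```

arm_command(moves=[0, 0, 0, 0, 0, 0, 0, 0, 0, 0, 0, 0, 0, 0, 0, 0, 0, 0, 0, 0, 0, 0, 0, 0, 0, 0, 0, 0, 0, 0, 0, 0])

```text
time: 4.32
ee_pos: [0.4554, -0.0845, 0.0041]
eef_rot: [0.763, 0.646, 0.0, 0.0]
ft_force: [0.1, -0.7, 0.8]
width: 0.001
grip_force: 0.0
```

```bash
python3 - <<'E'
from bench import r
from h import *
s=r.read_state();print(s["time"],s["ee_pos"],yaw(s),s["width"],s["grip_force"],s["ft_force"])
E
```

```text
4.3167 [ 0.45543963 -0.08453899  0.00406274] 80.46739270816563 0.0009884388104218452 0.0 [ 0.07129674 -0.65667695  0.84099073]
```

The fingers shut on nothing; I'll look.

```bash
python3 - <<'E'
from bench import r
from h import *
i=r.camera_info("wrist");w=r.camera("wrist")[:,:,::-1];t=r.camera("top")[:,:,::-1];s=r.camera("scene")[:,:,::-1]
c=lambda im,x,y,w,h:cv2.resize(im[y:y+h,x:x+w],(400,300),interpolation=cv2.INTER_CUBIC)
cv2.imwrite("pics/c2.png",np.vstack([np.hstack([c(t,220,140,140,105),c(s,180,150,200,150)]),np.hstack([cv2.resize(w,(400,300)),np.zeros((300,400,3),np.uint8)])]))
print(i["origin"])
E
```

```text
[ 0.46668628 -0.01586109  0.20132076]
```

View pics/c2.png

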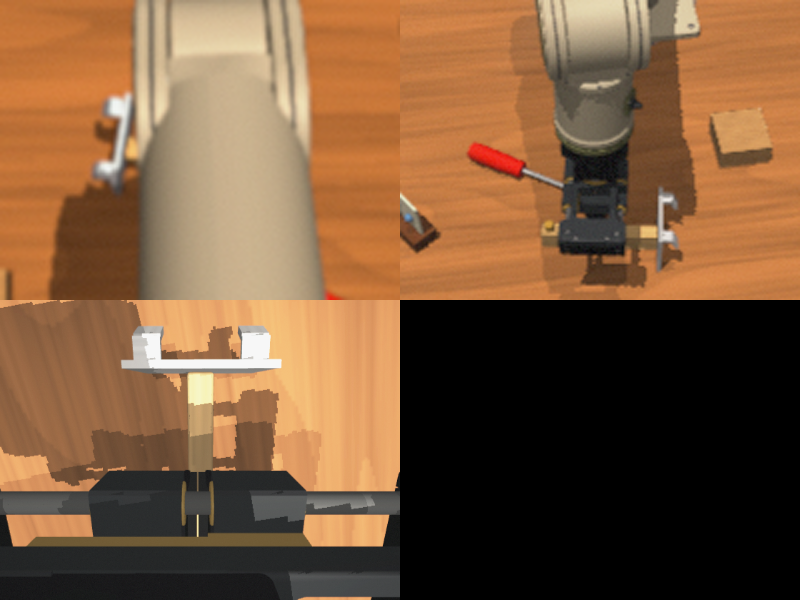

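The arm still lies in place under the gripper (scene crop bar at (545,233)-(655,235)); the fingers closed without it. I'll check whether the gripper is as low as reported.

```bash
python3 - <<'E'
from bench import r
from h import *
np.set_printoptions(precision=4,suppress=True)
S=r.camera_info("scene");W=r.camera_info("wrist");s=r.read_state()
print(W["fx"],R.from_quat(W["attitude"]).as_matrix(),R.from_quat(s["eef_rot"]).as_matrix(),s["joint_positions"])
R_=R.from_quat(s["eef_rot"])
for p in ([.0375,.095,-.07],[.0375,-.095,-.07],[-.0375,.095,-.07],[-.0375,-.095,-.07],[0,0,0]):
    q=s["ee_pos"]+R_.apply(p); print(p,q,"scene",np.array(proj(S,q)),"crop",(np.array(proj(S,q))-[180,150])*2+[400,0],"wrist crop",np.array(proj(W,q))/1.4+[0,300])
k=400/560
for a in [(122,365),(281,365)]: print(onz(W,a[0]/k,(a[1]-300)/k,.07))
w=cv2.imread("pics/c2.png")
s0=r.camera("scene")[:,:,::-1];w0=r.camera("wrist")[:,:,::-1]
cv2.imwrite("pics/c3.png",np.hstack([cv2.resize(s0[225:300,235:335],(400,300),interpolation=cv2.INTER_CUBIC),cv2.resize(w0[200:350,180:380],(400,300),interpolation=cv2.INTER_CUBIC)]))
E
```

```text
346.9971253257778 [[ 0.9864  0.1588  0.0419]
 [-0.1642  0.9541  0.2506]
 [-0.0002 -0.2541  0.9672]] [[ 0.1655  0.9862  0.    ]
 [ 0.9862 -0.1655 -0.0001]
 [-0.0001  0.     -1.    ]] [ 0.5704  0.2226 -0.5224  2.0478  0.1407  0.9049 -0.1949]
[0.0375, 0.095, -0.07] [ 0.5553 -0.0633  0.074 ] scene [292.3627 288.2662] crop [624.7254 276.5323] wrist crop [377.2597 445.8759]
[0.0375, -0.095, -0.07] [ 0.3679 -0.0318  0.074 ] scene [294.1396 223.051 ] crop [628.2792 146.1019] wrist crop [ 18.4873 445.3762]
[-0.0375, 0.095, -0.07] [ 0.5429 -0.1373  0.0741] scene [259.8788 287.2752] crop [559.7576 274.5505] wrist crop [354.2998 565.7634]
[-0.0375, -0.095, -0.07] [ 0.3555 -0.1058  0.074 ] scene [264.8424 222.2901] crop [569.6849 144.5802] wrist crop [ 40.994  565.3398]
[0, 0, 0] [ 0.4554 -0.0846  0.004 ] scene [278.2374 268.9508] crop [596.4749 237.9016] wrist crop [197.6707 468.5082]
[ 0.4306 -0.001   0.07  ]
[ 0.5096 -0.0141  0.07  ]
```

View pics/c3.png

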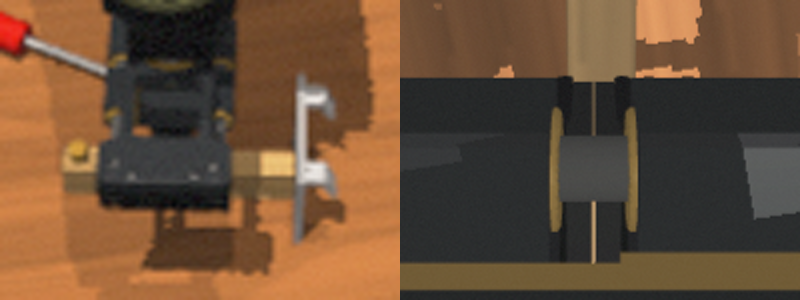

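The crop shows the shut fingertips resting just above the bar (wrist crop tip edge at row 78 → pixel row 239). This matches fingers ending about 32 mm short of the reported TCP, so I open up and go 28 mm lower.

arm_command(moves=[0, 0, 0, 0, 0, 0, 0, 0, 0, 0, 0, 0, 0, 0, 0, 0, 0, 0, 0, 0, 0, 0, 0, 0, 0, 0, 0, 0, 0, 0, 0, 0, 0, 0, 0, 0, 0, 0, 0, 0], fingers=60)

```text
time: 5.4
ee_pos: [0.4554, -0.0846, 0.0041]
eef_rot: [0.763, 0.646, -0.0, 0.0]
ft_force: [-0.4, -0.5, -0.3]
width: 0.0509
grip_force: 0.0
```

arm_command(moves=[0, 0, 0.4, 0, 0, 0, 0.6, 0, 0, 0, 0.6, 0, 0, 0, 0.5, 0, 0, 0, 0.4, 0, 0, 0, 0, 0, 0, 0, 0, 0])

```text
time: 5.98
ee_pos: [0.4552, -0.0844, -0.0213]
eef_rot: [0.763, 0.646, -0.0, -0.0]
ft_force: [-0.2, 0.5, 0.9]
width: 0.0524
grip_force: 0.0
```

```bash
python3 - <<'E'
from bench import r
from h import *
W=r.camera_info("wrist");s=r.read_state();w=r.camera("wrist")[:,:,::-1];sc=r.camera("scene")[:,:,::-1]
print(s["time"],s["ee_pos"],yaw(s),s["width"],s["ft_force"])
cv2.imwrite("pics/c4.png",np.hstack([cv2.resize(sc[225:300,235:335],(400,300),interpolation=cv2.INTER_CUBIC),cv2.resize(w[150:360,140:420],(400,300),interpolation=cv2.INTER_CUBIC)]))
R_=R.from_quat(s["eef_rot"])
for h in (0,.025,.03,.035):
    for y in (-.026,.026): print(h,np.array(proj(W,s["ee_pos"]+R_.apply([.0095,y,-h]))))
E
```

```text
5.9833 [ 0.45521581 -0.08438818 -0.02126432] 80.4793320682522 0.052435612488082275 [-0.23060704  0.47521265  0.8785138 ]
0 [232.9995278  220.66503455]
0 [320.5683779  220.78519806]
0.025 [227.21821026 234.56053837]
0.025 [326.4294087  234.69648863]
0.03 [225.87243492 237.79513434]
0.03 [327.79373701 237.93475306]
0.035 [224.45107045 241.21141018]
0.035 [329.23469543 241.35490082]
```

View pics/c4.png

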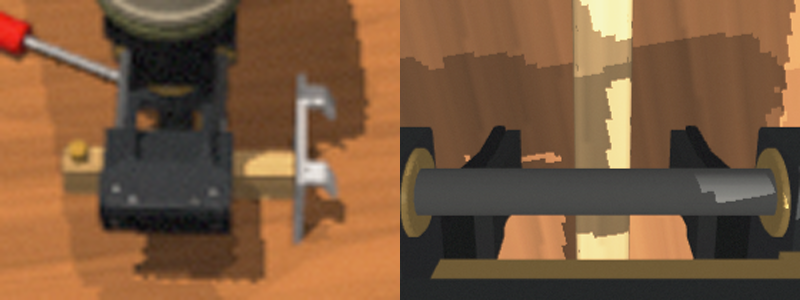

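Tips now straddle the bar (rows ≈238, columns 224 and 330), confirming an offset of ~32 mm. I'll go 5 mm lower, centre by 2 mm and grip.

arm_command(moves=[0, 0.2, 0.3, 0, 0, 0, 0.2, 0, 0, 0, 0, 0])

```text
time: 6.33
ee_pos: [0.4573, -0.0849, -0.0263]
eef_rot: [0.763, 0.646, -0.0, -0.0]
ft_force: [-0.4, -0.4, 0.9]
width: 0.0527
grip_force: 0.0
```

arm_command(moves=[0, 0, 0, 0, 0, 0, 0, 0, 0, 0, 0, 0, 0, 0, 0, 0, 0, 0, 0, 0, 0, 0, 0, 0, 0, 0, 0, 0, 0, 0, 0, 0, 0, 0, 0, 0, 0, 0, 0, 0], fingers=0, squeeze=45)

```text
time: 7.17
ee_pos: [0.4575, -0.0849, -0.0259]
eef_rot: [0.763, 0.646, 0.0, 0.0]
ft_force: [-1.0, -0.6, 0.9]
width: 0.0173
grip_force: 45.0
```

arm_command(moves=[0, 0, -0.8, 0, 0, 0, -2, 0, 0, 0, -3, 0, 0, 0, -3, 0, 0, 0, -3, 0, 0, 0, -3, 0, 0, 0, -2, -3, 0, 0, -1.4, -3, 0, 0, 0, -3, 0, 0, 0, -3.5])

```text
time: 8.0
ee_pos: [0.4578, -0.0849, 0.1575]
eef_rot: [0.688, 0.726, 0.0, 0.001]
ft_force: [0.0, 0.3, -1.6]
width: 0.0173
grip_force: 45.0
```

arm_command(moves=[1.4, 0.7, 0, 0, 2.6, 1.4, 0, 0, 2.8, 1.5, 0, 0, 2.8, 1.6, 0, 0, 2.8, 1.6, 0, 0, 2.8, 1.6, 0, 0, 2.6, 1.4, 0, 0, 2, 1.1, 0, 0, 1.1, 0.6, 0, 0, 0, 0, 0, 0, 0, 0, 0, 0])

```text
time: 8.92
ee_pos: [0.561, 0.1296, 0.1559]
eef_rot: [0.688, 0.725, -0.0, -0.0]
ft_force: [0.6, -1.5, -2.2]
width: 0.0181
grip_force: 45.0
```

```bash
python3 - <<'E'
from bench import r
from h import *
import json
W=r.camera_info("wrist");s=r.read_state();w=r.camera("wrist")[:,:,::-1];sc=r.camera("scene")[:,:,::-1];t=r.camera("top")[:,:,::-1]
print(s["time"],s["ee_pos"],yaw(s),s["width"],s["grip_force"],s["ft_force"],s["joint_positions"])
cv2.imwrite("pics/w5.png",w);cv2.imwrite("pics/s5.png",sc);cv2.imwrite("pics/t5.png",t)
json.dump({k:np.array(v).tolist() for k,v in W.items()},open("w5.json","w"))
c=lambda im,x,y,w,h:cv2.resize(im[y:y+h,x:x+w],(400,300),interpolation=cv2.INTER_CUBIC)
cv2.imwrite("pics/c5.png",np.vstack([np.hstack([c(w,0,0,560,420),c(w,140,0,280,210)]),np.hstack([c(sc,340,160,160,120),c(t,90,80,200,150)])]))
E
```

```text
8.9167 [0.56104384 0.12955506 0.1559443 ] 93.01507378988092 0.018091385413316775 44.99803754501045 [ 0.6316579  -1.54057635 -2.22901069] [ 0.26388621  0.32047275 -0.69028922  1.60948398  0.21038072  1.28846601
 -0.40785974]
```

View pics/c5.png

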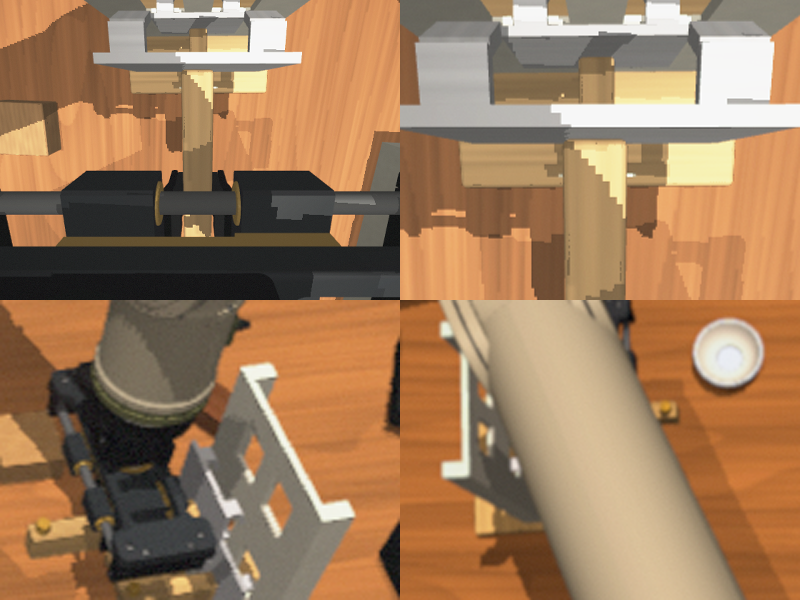

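Crop shows the arm firmly held, level, with its hooks just in front of the panel; the upper slots are ahead of them. I'll approach, watching the force.

arm_command(moves=[0.5, 0, 0, 0, 0.7, 0, 0, 0, 0.6, 0, 0, 0, 0.4, 0, 0, 0, 0.3, 0, 0, 0, 0, 0, 0, 0])

```text
time: 9.57
ee_pos: [0.5599, 0.1559, 0.1561]
eef_rot: [0.688, 0.726, 0.0, -0.0]
ft_force: [-0.5, 0.2, -1.6]
width: 0.0175
grip_force: 45.0
```

arm_command(moves=[0.2, 0, 0, 0, 0.2, 0, 0, 0, 0.2, 0, 0, 0, 0, 0, 0, 0])

```text
time: 9.9
ee_pos: [0.5597, 0.1612, 0.156]
eef_rot: [0.688, 0.725, 0.0, -0.0]
ft_force: [0.0, 0.6, -1.1]
width: 0.0177
grip_force: 45.0
```

```bash
python3 - <<'E'
from bench import r
from h import *
s=r.read_state();sc=r.camera("scene")[:,:,::-1]
print(s["time"],s["ee_pos"],yaw(s),s["ft_force"],s["torque"])
S=r.camera_info("scene")
c=lambda im,x,y,w,h:cv2.resize(im[y:y+h,x:x+w],(800,600),interpolation=cv2.INTER_CUBIC)
cv2.imwrite("pics/c6.png",c(sc,370,170,120,90))
M=np.array([.555,.2545,0]);n=np.array([-.0523,.9986,0]);l=np.array([-.9986,-.0523,0])
for nm,y,z in [("topL",.08,.29),("topR",-.08,.29)]+[(f"slot{a}{b}",a,b) for a in(.045,.011,-.011,-.045) for b in(.215,.259)]:
    p=M+y*l+[0,0,z]; print(nm,((np.array(proj(S,p))-[370,170])*6.667).round())
E
```

```text
9.9 [0.55974546 0.16120655 0.15604769] 92.99081995866446 [ 0.03009546  0.60565545 -1.06589723] [-0.04910771 -0.05504927  0.01695638]
topL [441. 106.]
topR [656. 518.]
slot0.0450.215 [424. 339.]
slot0.0450.259 [459. 253.]
slot0.0110.215 [464. 422.]
slot0.0110.259 [501. 337.]
slot-0.0110.215 [491. 477.]
slot-0.0110.259 [529. 393.]
slot-0.0450.215 [534. 565.]
slot-0.0450.259 [575. 482.]
```

View pics/c6.png

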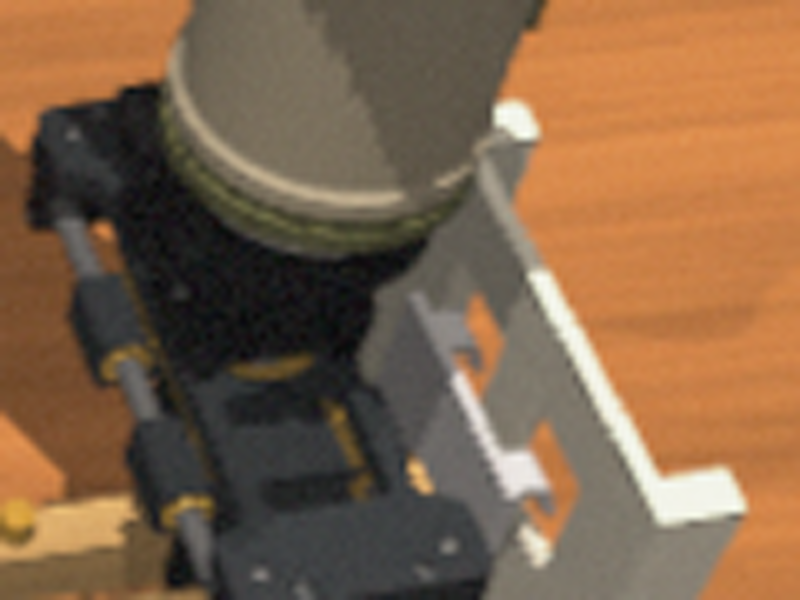

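Both hook tips are at the mouths of the upper slots (crop left ≈(470,350), right ≈(545,500)), slot outlines agreeing with my predicted corners. Continue.

arm_command(moves=[0.3, 0, 0, 0, 0.3, 0, 0, 0, 0.2, 0, 0, 0, 0.1, 0, 0, 0, 0, 0, 0, 0])

```text
time: 10.37
ee_pos: [0.5592, 0.1702, 0.156]
eef_rot: [0.688, 0.725, 0.0, -0.0]
ft_force: [0.0, -0.4, -1.5]
width: 0.0177
grip_force: 45.0
```

arm_command(moves=[0.1, 0, 0, 0, 0.1, 0, 0, 0, 0.1, 0, 0, 0, 0, 0, 0, 0])

```text
time: 10.7
ee_pos: [0.5591, 0.173, 0.1561]
eef_rot: [0.688, 0.725, 0.0, 0.0]
ft_force: [-0.3, 0.3, -1.3]
width: 0.0179
grip_force: 45.0
```

arm_command(moves=[0.1, 0, 0, 0, 0.1, 0, 0, 0, 0, 0, 0, 0])

```text
time: 10.95
ee_pos: [0.5592, 0.1747, 0.156]
eef_rot: [0.689, 0.725, -0.0, 0.0]
ft_force: [0.9, -1.1, -1.6]
width: 0.0175
grip_force: 45.0
```

arm_command(moves=[0.1, 0, 0, 0, 0.1, 0, 0, 0, 0, 0, 0, 0])

```text
time: 11.2
ee_pos: [0.5594, 0.1748, 0.156]
eef_rot: [0.689, 0.725, -0.001, 0.001]
ft_force: [0.6, -6.2, -0.2]
width: 0.0175
grip_force: 45.0
```

arm_command(moves=[0.1, 0, 0, 0, 0.1, 0, 0, 0, 0, 0, 0, 0])

```text
time: 11.45
ee_pos: [0.5596, 0.1749, 0.1559]
eef_rot: [0.69, 0.724, -0.002, 0.002]
ft_force: [-0.1, -12.8, 1.4]
width: 0.0175
grip_force: 45.2
```

arm_command(moves=[-0.1, 0, 0.3, 0, 0, 0, 0.4, 0, 0, 0, 0.4, 0, 0, 0, 0.4, 0, 0, 0, 0.3, 0, 0, 0, 0, 0])

```text
time: 11.95
ee_pos: [0.5604, 0.1747, 0.1382]
eef_rot: [0.69, 0.724, -0.001, 0.002]
ft_force: [3.1, -9.6, 1.2]
width: 0.0176
grip_force: 45.0
```

arm_command(moves=[0, 0, 0.2, 0, 0, 0, 0.2, 0, 0, 0, 0.1, 0, 0, 0, 0, 0])

```text
time: 12.28
ee_pos: [0.5605, 0.1747, 0.1335]
eef_rot: [0.69, 0.724, -0.0, 0.002]
ft_force: [2.6, -9.2, 4.1]
width: 0.0179
grip_force: 45.0
```

arm_command(moves=[0, 0, 0.1, 0, 0, 0, 0.1, 0, 0, 0, 0.1, 0, 0, 0, 0, 0])

```text
time: 12.62
ee_pos: [0.5606, 0.1748, 0.1307]
eef_rot: [0.69, 0.724, -0.0, 0.002]
ft_force: [1.9, -10.2, 5.8]
width: 0.0178
grip_force: 45.0
```

arm_command(moves=[0, 0, 0.1, 0, 0, 0, 0.1, 0, 0, 0, 0, 0])

```text
time: 12.87
ee_pos: [0.5606, 0.1748, 0.1288]
eef_rot: [0.69, 0.724, -0.0, 0.002]
ft_force: [2.6, -9.8, 4.7]
width: 0.0174
grip_force: 45.0
```

arm_command(moves=[0, 0, 0.1, 0, 0, 0, 0.1, 0, 0, 0, 0, 0])

```text
time: 13.12
ee_pos: [0.561, 0.1749, 0.1276]
eef_rot: [0.69, 0.724, 0.0, 0.002]
ft_force: [1.4, -11.8, 9.9]
width: 0.0175
grip_force: 45.0
```

arm_command(moves=[0, 0, 0.1, 0, 0, 0, 0.1, 0, 0, 0, 0, 0])

```text
time: 13.37
ee_pos: [0.5608, 0.1746, 0.1252]
eef_rot: [0.69, 0.724, -0.0, 0.002]
ft_force: [1.4, -10.4, 9.3]
width: 0.0174
grip_force: 45.0
```

```bash
python3 - <<'E'
from bench import r
from h import *
s=r.read_state();sc=r.camera("scene")[:,:,::-1];w=r.camera("wrist")[:,:,::-1]
print(s["time"],s["ee_pos"],yaw(s),s["ft_force"],s["torque"])
S=r.camera_info("scene");W=r.camera_info("wrist")
c=lambda im,x,y,w,h:cv2.resize(im[y:y+h,x:x+w],(400,600),interpolation=cv2.INTER_CUBIC)
cv2.imwrite("pics/c7.png",np.hstack([c(sc,400,180,80,120),cv2.resize(w[0:270,100:460],(400,300)).repeat(2,0)]))
M=np.array([.555,.2548,0]);n=np.array([-.0523,.9986,0]);l=np.array([-.9986,-.0523,0])
for nm,x,y,z in [("plate rear top L",0,.04,.225),("plate rear top R",0,-.04,.225),("plate rear bot R",0,-.04,.155),("slotR lowR",0,-.045,.215),("slotR upR",0,-.045,.259)]:
    p=M+x*n+y*l+[0,0,z]; print(nm,((np.array(proj(S,p))-[400,180])*5).round(),"wrist",((np.array(proj(W,p))-[100,0])*1.111+[400,0])*[1,2.0])
E
```

```text
13.3667 [0.56076865 0.17460917 0.12522715] 92.78119943982436 [  1.38147046 -10.37731753   9.30034192] [-2.02796968 -0.1947023   0.20765594]
plate rear top L [179. 199.] wrist [421.33586202 168.26329398]
plate rear top R [253. 350.] wrist [758.66783004 166.72555812]
plate rear bot R [209. 442.] wrist [689.10976662 204.37493673]
slotR lowR [252. 374.] wrist [762.07705451 175.09946142]
slotR upR [282. 312.] wrist [883.1940352  116.95243349]
```

View pics/c7.png

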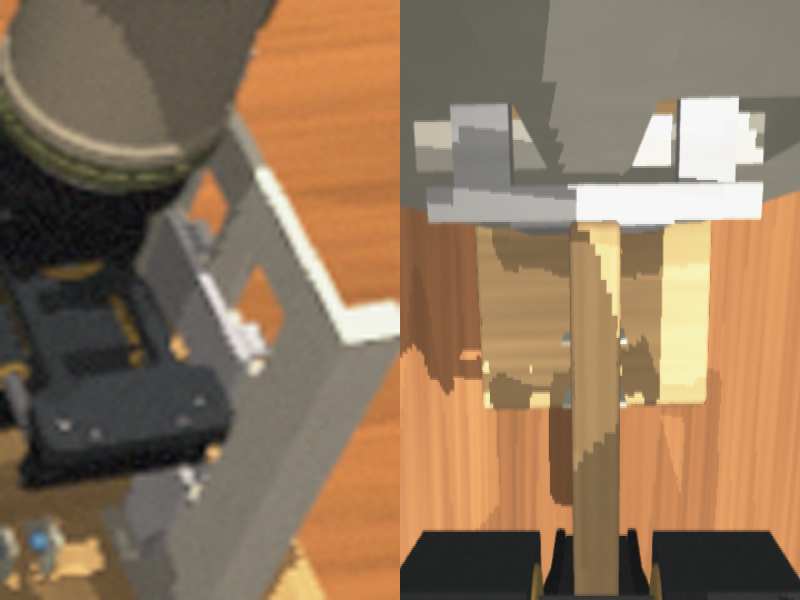

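The wrist crop (right) shows both necks through the slots and the plate top at the expected size for a seated height; the push-down force has risen to ~10 N at about the expected seat height. I'll relax the loads before release.

arm_command(moves=[-0.1, 0, -0.1, 0, -0.1, 0, 0, 0, -0.1, 0, 0, 0, 0, 0, 0, 0])

```text
time: 13.8
ee_pos: [0.5599, 0.1745, 0.1255]
eef_rot: [0.689, 0.725, 0.001, 0.0]
ft_force: [3.7, -3.8, 1.7]
width: 0.0177
grip_force: 45.0
```

```bash
python3 - <<'E'
from bench import r
from h import *
s=r.read_state();print(s["time"],s["ee_pos"],yaw(s),s["ft_force"],s["torque"])
cv2.imwrite("pics/w8.png",r.camera("wrist")[:,:,::-1])
E
```

```text
13.8 [0.55989634 0.17454478 0.12550835] 92.92426550847725 [ 3.70032118 -3.76897894  1.70436092] [-0.5101172  -0.84937423 -0.12800558]
```

arm_command(moves=[-0.1, 0, 0, 0, 0, 0, 0, 0, 0, 0, 0, 0, 0, 0, 0, 0, 0, 0, 0, 0, 0, 0, 0, 0, 0, 0, 0, 0, 0, 0, 0, 0], fingers=60)

```text
time: 14.52
ee_pos: [0.5591, 0.1738, 0.125]
eef_rot: [0.689, 0.725, -0.0, -0.0]
ft_force: [0.2, 0.6, 0.4]
width: 0.0512
grip_force: 0.0
```

```bash
python3 - <<'E'
from bench import r
from h import *
s=r.read_state();print(s["time"],s["ee_pos"],yaw(s),s["ft_force"],s["width"])
w=r.camera("wrist")[:,:,::-1];cv2.imwrite("pics/w9.png",w)
a=cv2.imread("pics/w8.png")
f=lambda i:cv2.resize(i[0:300,100:460],(400,300)).repeat(2,0)
cv2.imwrite("pics/c9.png",np.hstack([f(a),f(w)]))
d=[ (cv2.cvtColor(i,cv2.COLOR_BGR2GRAY)[60:120,c]).tolist() for c in (180,400) for i in (a,w)]
E
```

```text
14.5167 [0.55907988 0.17381846 0.12500122] 92.97693360109729 [0.22185416 0.64846935 0.36961517] 0.05120393989288621
```

View pics/c9.png

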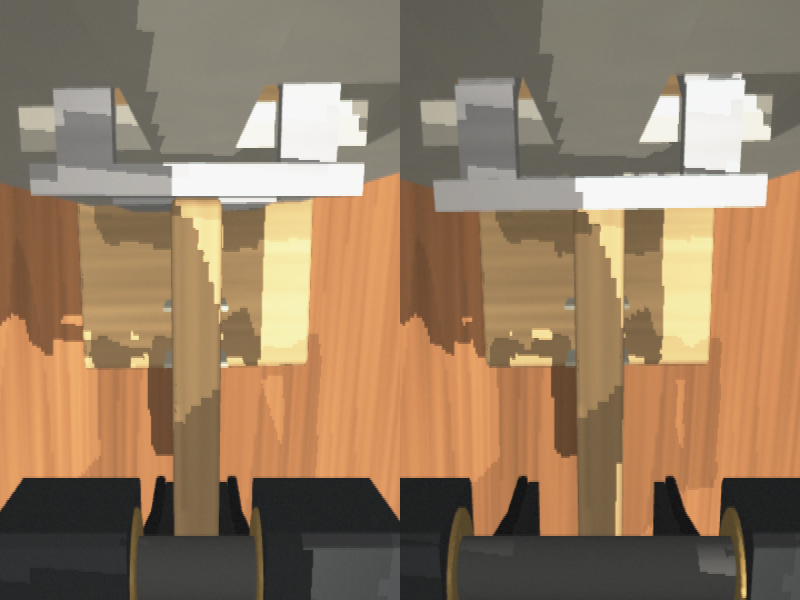

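```bash
python3 - <<'E'
from bench import r
from h import *
W=r.camera_info("wrist");print(W["origin"])
M=np.array([.555,.2548,0]);n=np.array([-.0523,.9986,0])
def row(x,z): return round(proj(W,M+x*n+[0,0,z])[1],1)
for t in (0,1,2,3,4,5):
    a=np.radians(t);R2=np.array([[np.cos(a),-np.sin(a)],[np.sin(a),np.cos(a)]])
    # pivot: rear bottom corner on the panel; free end drops
    P=lambda x,h:(np.array([0,.155])+R2@[x,h])
    print(t,{k:row(*P(*v)) for k,v in dict(reartop=(0,.07),fronttop=(-.004,.07),frontbot=(-.004,0.),bar_end_top=(-.15,.03)).items()},"slot edge",row(0,.215))
for f in("w8","w9"):
    g=cv2.cvtColor(cv2.imread(f"pics/{f}.png"),cv2.COLOR_BGR2GRAY).astype(int)
    print(f,"col150",g[75:116:1,150].tolist(),"\n col400",g[75:116,400].tolist(),"\n slot col 130",g[40:90:2,122].tolist())
    e=cv2.GaussianBlur(g.astype(np.float32),(3,3),0);gx=np.abs(cv2.Sobel(e,cv2.CV_32F,1,0))
    for v in (150,180,200,215,225): print(v,[int(c)+250 for c in np.where(gx[v,250:305]>60)[0]],end=" ")
    print()
E
```

```text
[0.55530909 0.24332767 0.32229526]
0 {'reartop': np.float64(71.0), 'fronttop': np.float64(87.1), 'frontbot': np.float64(99.4), 'bar_end_top': np.float64(412.0)} slot edge 75.3
1 {'reartop': np.float64(76.0), 'fronttop': np.float64(91.9), 'frontbot': np.float64(99.4), 'bar_end_top': np.float64(408.4)} slot edge 75.3
2 {'reartop': np.float64(80.9), 'fronttop': np.float64(96.7), 'frontbot': np.float64(99.4), 'bar_end_top': np.float64(404.9)} slot edge 75.3
3 {'reartop': np.float64(85.8), 'fronttop': np.float64(101.5), 'frontbot': np.float64(99.4), 'bar_end_top': np.float64(401.4)} slot edge 75.3
4 {'reartop': np.float64(90.6), 'fronttop': np.float64(106.2), 'frontbot': np.float64(99.4), 'bar_end_top': np.float64(397.9)} slot edge 75.3
5 {'reartop': np.float64(95.4), 'fronttop': np.float64(110.9), 'frontbot': np.float64(99.4), 'bar_end_top': np.float64(394.4)} slot edge 75.3
w8 col150 [123, 106, 106, 106, 105, 104, 109, 125, 124, 125, 124, 124, 126, 125, 125, 138, 173, 173, 174, 174, 173, 168, 143, 101, 101, 100, 101, 99, 101, 101, 101, 102, 103, 103, 102, 102, 103, 104, 104, 104, 103] 

[... 576 characters left out ...]
4, 95, 95, 97, 95, 95, 95, 96, 96, 97, 98, 98, 96, 96, 110, 147, 159, 158, 160, 158, 159, 158, 160, 159, 159, 160, 159, 159, 158, 159, 149, 99, 99, 98, 100, 99, 98, 98, 100, 100, 99] 
 col400 [238, 239, 240, 240, 240, 243, 246, 246, 246, 246, 243, 166, 221, 246, 246, 246, 246, 246, 246, 246, 246, 246, 246, 246, 246, 246, 246, 245, 208, 146, 149, 149, 150, 149, 150, 151, 151, 151, 151, 151, 151] 
 slot col 130 [95, 94, 95, 94, 95, 134, 176, 178, 176, 176, 168, 130, 129, 129, 130, 130, 124, 96, 96, 97, 95, 96, 95, 96, 97]
150 [258, 259, 297, 298, 299, 300, 301, 302, 304] 180 [260, 261, 304] 200 [258, 259, 260, 287, 288, 300, 301, 302] 215 [259, 260, 299, 300, 301] 225 [259, 260, 299, 300, 301]
```

arm_command(moves=[0, 0, -0.5, 0, 0, 0, -1, 0, 0, 0, -2, 0, 0, 0, -3, 0, 0, 0, -3, 0, 0, 0, -1, 0, -2, -1, 0, 0, -3, -2, 0, 0, -3, -2, 0, 0, -3, -2, 0, 0, -3, -2, 0, 0, -1, -1, 0, 0])

```text
time: 15.57
ee_pos: [0.4655, 0.0143, 0.2307]
eef_rot: [0.69, 0.724, -0.001, 0.001]
ft_force: [0.2, 0.1, -0.6]
width: 0.0523
grip_force: 0.0
```

```bash
python3 - <<'E'
from bench import r
from h import *
np.set_printoptions(precision=4,suppress=True)
s=r.read_state();print(s["time"],s["ee_pos"],s["ft_force"])
S=r.camera_info("scene");im=r.camera("scene")[:,:,::-1];cv2.imwrite("pics/s10.png",im);cv2.imwrite("pics/t10.png",r.camera("top")[:,:,::-1])
M=np.array([.555,.2548,0]);n=np.array([-.0523,.9986,0]);l=np.array([-.9986,-.0523,0])
P=lambda x,y,z:np.array(proj(S,M+x*n+y*l+[0,0,z])).round(1)
for nm,p in dict(endtop=(-.15,-.009,.185),roottop=(-.004,-.009,.185),endbot=(-.15,-.009,.155),rootbot=(-.004,-.009,.155),plR=(-.004,-.04,.225),plRb=(-.004,-.04,.155),plL=(-.004,.04,.225),endtopL=(-.15,.009,.185)).items(): print(nm,P(*p))
hsv=cv2.cvtColor(im,cv2.COLOR_BGR2HSV)
for u in range(390,440,5):
    print(u,[tuple(int(q) for q in hsv[v,u]) for v in range(236,266,1)][::2])
E
```

```text
15.5667 [0.4655 0.0143 0.2307] [ 0.1877  0.0653 -0.5866]
endtop [372.8 259.6]
roottop [438.1 249.1]
endbot [370.8 267.2]
rootbot [434.6 256.9]
plR [448.8 250.3]
plRb [440.1 268.6]
plL [434.  220.1]
endtopL [370.3 252.6]
390 [(13, 164, 214), (13, 166, 209), (13, 162, 216), (12, 165, 201), (13, 161, 181), (13, 166, 190), (13, 169, 208), (13, 170, 201), (14, 168, 203), (23, 115, 241), (20, 121, 239), (20, 125, 236), (18, 129, 221), (17, 126, 125), (17, 130, 116)]
395 [(13, 169, 208), (13, 166, 213), (14, 164, 216), (13, 166, 201), (13, 166, 194), (13, 165, 205), (13, 170, 208), (12, 165, 203), (15, 145, 217), (20, 122, 240), (20, 124, 236), (20, 125, 235), (17, 126, 121), (16, 125, 126), (16, 125, 116)]
400 [(13, 165, 210), (13, 163, 216), (13, 170, 213), (13, 165, 201), (13, 167, 196), (13, 167, 205), (13, 168, 207), (13, 163, 199), (22, 117, 241), (19, 128, 234), (20, 123, 237), (18, 131, 218), (17, 124, 125), (17, 125, 116), (17, 124, 134)]
405 [(13, 171, 210), (12, 159, 216), (13, 166, 213), (13, 167, 194), (13, 165, 199), (13, 165, 204), (13, 167, 206), (15, 143, 210), (20, 123, 23
[... 808 characters left out ...]
(30, 8, 101)]
425 [(17, 41, 125), (23, 42, 122), (22, 38, 122), (20, 40, 128), (19, 43, 132), (16, 111, 181), (20, 121, 239), (20, 126, 235), (19, 127, 235), (17, 125, 124), (16, 118, 121), (16, 124, 117), (17, 26, 87), (15, 6, 81), (173, 13, 81)]
430 [(8, 11, 97), (18, 13, 97), (0, 10, 99), (18, 13, 97), (14, 48, 117), (19, 125, 235), (20, 122, 239), (19, 124, 236), (17, 133, 199), (17, 126, 128), (17, 123, 116), (16, 105, 117), (174, 13, 98), (23, 11, 89), (12, 14, 91)]
435 [(8, 11, 97), (5, 16, 96), (30, 5, 96), (6, 13, 99), (20, 16, 97), (15, 78, 134), (16, 121, 189), (17, 133, 214), (16, 124, 128), (17, 105, 112), (14, 64, 107), (15, 16, 96), (21, 35, 101), (21, 37, 117), (18, 41, 123)]
```

```bash
python3 - <<'E'
from bench import r
from h import *
np.set_printoptions(precision=4,suppress=True)
S=r.camera_info("scene");im=cv2.imread("pics/s10.png")
V=cv2.cvtColor(im,cv2.COLOR_BGR2HSV)[...,2].astype(float)
M=np.array([.555,.2548,0]);n=np.array([-.0523,.9986,0]);l=np.array([-.9986,-.0523,0])
def plane(u,v,y):
    o,d=ray(S,u,v); t=(y-(o-M)@l)/(d@l); p=o+t*d-M; return p@n,p[2]
def fit(y,lo):
    U=[];W=[]
    for u in range(376,432):
        v0=int(np.interp(u,[372.8,438],[lo[0],lo[1]]))
        c=[v+(V[v,u]-180)/(V[v,u]-V[v+1,u]) for v in range(v0-7,v0+10) if V[v,u]>180>=V[v+1,u]]
        if c: U.append(u);W.append(min(c,key=lambda q:abs(q-v0)))
    U,W=np.array(U),np.array(W)
    for _ in range(3):
        k=np.polyfit(U,W,1);m=abs(np.polyval(k,U)-W)<.8;U,W=U[m],W[m]
    return k,len(U),np.std(np.polyval(k,U)-W)
k,N,sd=fit(-.009,(260,250));print(k,N,sd)
for u in(376,400,425): print(u,plane(u,np.polyval(k,u),-.009))
a=plane(376,np.polyval(k,376),-.009);b=plane(425,np.polyval(k,425),-.009)
print("tilt deg (free end down +)",np.degrees(np.arctan2(b[1]-a[1],b[0]-a[0])))
# end of bar: horizontal scan along the top face, 3px above edge
for dv in(2,4): print([ (u,im[int(round(np.polyval(k,u)-dv)),u].tolist()) for u in range(362,380,2)])
E
```

```text
[ -0.2091 341.986 ] 54 0.14830807186017325
376 (np.float64(-0.1401140580203901), np.float64(0.1674353126808671))
400 (np.float64(-0.0870880050414257), np.float64(0.1722246339724418))
425 (np.float64(-0.03166098560776824), np.float64(0.17723081092488147))
tilt deg (free end down +) 5.16096014388285
[(362, [48, 78, 117]), (364, [76, 131, 207]), (366, [74, 133, 208]), (368, [70, 124, 192]), (370, [51, 76, 94]), (372, [125, 204, 240]), (374, [109, 175, 220]), (376, [70, 122, 159]), (378, [121, 197, 236])]
[(362, [73, 130, 208]), (364, [76, 138, 215]), (366, [80, 141, 218]), (368, [76, 133, 205]), (370, [81, 131, 169]), (372, [86, 147, 191]), (374, [40, 90, 121]), (376, [62, 149, 199]), (378, [106, 175, 220])]
```

```bash
python3 - <<'E'
from bench import r
from h import *
np.set_printoptions(precision=4,suppress=True)
S=r.camera_info("scene")
M=np.array([.555,.2548,0]);n=np.array([-.0523,.9986,0]);l=np.array([-.9986,-.0523,0])
def plane(u,v,y):
    o,d=ray(S,u,v); t=(y-(o-M)@l)/(d@l); p=o+t*d-M; return p@n,p[2]
P=lambda x,y,z:np.array(proj(S,M+x*n+y*l+[0,0,z]))
e=[P(-.085,-.009,.085),P(-.015,-.009,.085)];print(e)
for f in("scene0","s10"):
    im=cv2.imread(f"pics/{f}.png");V=cv2.cvtColor(im,cv2.COLOR_BGR2HSV)[...,2].astype(float)
    U=[];W=[]
    for u in range(int(e[0][0]),int(e[1][0])+1):
        v0=np.interp(u,[e[0][0],e[1][0]],[e[0][1],e[1][1]])
        g=[(V[v-1,u]+V[v,u]-V[v+1,u]-V[v+2,u],v) for v in range(int(v0)-6,int(v0)+7)]
        m,v=max(g); U.append(u);W.append(v+.5)
    U,W=np.array(U),np.array(W);print(f,W.tolist())
    for _ in range(3):
        k=np.polyfit(U,W,1);m=abs(np.polyval(k,U)-W)<1.2;U,W=U[m],W[m]
    a,b=[plane(u,np.polyval(k,u),-.009) for u in (e[0][0],e[1][0])]
    print(len(U),a,b,np.degrees(np.arctan2(b[1]-a[1],b[0]-a[0])))
# plate of hung arm / fixed plate / panel yaw from top image
E
```

```text
[array([393.6798, 279.1427]), array([422.6367, 274.3581])]
scene0 [280.5, 280.5, 280.5, 279.5, 279.5, 279.5, 279.5, 279.5, 278.5, 278.5, 278.5, 278.5, 278.5, 278.5, 277.5, 277.5, 277.5, 277.5, 277.5, 277.5, 276.5, 276.5, 276.5, 276.5, 276.5, 275.5, 275.5, 275.5, 275.5, 275.5]
30 (np.float64(-0.08396112133165336), np.float64(0.07947188172215691)) (np.float64(-0.014135297431106503), np.float64(0.0813817251131912)) 1.5667368395502734
s10 [280.5, 280.5, 280.5, 279.5, 272.5, 272.5, 272.5, 272.5, 271.5, 271.5, 271.5, 271.5, 271.5, 271.5, 277.5, 277.5, 277.5, 277.5, 270.5, 270.5, 276.5, 276.5, 276.5, 276.5, 276.5, 275.5, 275.5, 275.5, 275.5, 275.5]
5 (np.float64(-0.08816409837289829), np.float64(0.10194815708494431)) (np.float64(-0.01370111666035863), np.float64(0.07956340651940441)) -16.731609465752502
```

arm_command(moves=[0.5, 1, 0, 0, 1, 2.2, 0, 0, 1, 2.4, 0, 0, 1, 2.4, 0, 0, 1, 2.2, 0, 0, 0, 0, 1.5, 0, 0, 0, 2.5, 0, 0, 0, 2.5, 0, 0, 0, 2.5, 0, 0, 0, 1.5, 0, 0, 0, 0, 0], fingers=0)

```text
time: 16.58
ee_pos: [0.5649, 0.0697, 0.122]
eef_rot: [0.688, 0.726, -0.002, -0.002]
ft_force: [-0.3, -0.5, -0.1]
width: 0.0003
grip_force: 0.0
```

```bash
python3 - <<'E'
from bench import r
from h import *
s=r.read_state();print(s["time"],s["ee_pos"],yaw(s),s["ft_force"],s["width"])
W=r.camera_info("wrist");w=r.camera("wrist")[:,:,::-1];cv2.imwrite("pics/w11.png",w)
hsv=cv2.cvtColor(w,cv2.COLOR_BGR2HSV)
M=np.array([.555,.2548,0]);n=np.array([-.0523,.9986,0]);l=np.array([-.9986,-.0523,0])
print("end px",proj(W,M-.15*n+[0,0,.175]),"root",proj(W,M-.004*n+[0,0,.183]),"tip front",proj(W,s["ee_pos"]+R.from_quat(s["eef_rot"]).apply([.0095,0,-.032])))
for v in range(120,250,10): 
    c=[u for u in range(240,320) if 17<=hsv[v,u,0]<=26 and hsv[v,u,2]>90]; print(v,(c[0],c[-1],len(c)) if c else None)
E
```

```text
16.5833 [0.56486847 0.06974003 0.12198355] 93.03734571496385 [-0.25235726 -0.48460103 -0.13171461] 0.00034465235045062455
end px (np.float64(275.7754539997537), np.float64(199.06088660622052)) root (np.float64(276.3852275656049), np.float64(-271.03433008325055)) tip front (np.float64(276.6150054562005), np.float64(239.31571435041982))
120 (258, 300, 43)
130 (260, 301, 41)
140 (259, 301, 40)
150 (259, 301, 41)
160 (260, 300, 40)
170 (260, 300, 41)
180 (260, 300, 40)
190 (260, 299, 39)
200 None
210 None
220 None
230 None
240 None
```

arm_command(moves=[0.5, 0.15, 0, 0, 0.6, 0, 0, 0, 0.4, 0, 0, 0, 0.3, 0, 0, 0, 0.2, 0, 0, 0, 0, 0, 0, 0])

```text
time: 17.13
ee_pos: [0.5671, 0.0898, 0.1254]
eef_rot: [0.688, 0.725, 0.0, 0.0]
ft_force: [0.6, -0.0, -0.2]
width: 0.0007
grip_force: 0.0
```

arm_command(moves=[0.2, 0, 0, 0, 0.2, 0, 0, 0, 0.2, 0, 0, 0, 0, 0, 0, 0])

```text
time: 17.47
ee_pos: [0.5669, 0.0933, 0.1249]
eef_rot: [0.689, 0.725, -0.001, 0.001]
ft_force: [0.1, -4.1, 0.4]
width: 0.0004
grip_force: 2.3
```

arm_command(moves=[0.2, 0, 0, 0, 0.2, 0, 0, 0, 0, 0, 0, 0])

```text
time: 17.72
ee_pos: [0.5671, 0.0936, 0.1247]
eef_rot: [0.69, 0.724, -0.002, 0.002]
ft_force: [0.5, -14.9, 1.2]
width: 0.0003
grip_force: 7.4
```

```bash
cat > tilt.py <<'E'
from bench import r
from h import *
def tilt(name,u0=380):
    S=r.camera_info("scene");im=r.camera("scene")[:,:,::-1];cv2.imwrite(f"pics/{name}.png",im)
    V=cv2.cvtColor(im,cv2.COLOR_BGR2HSV)[...,2].astype(float)
    M=np.array([.555,.2548,0]);n=np.array([-.0523,.9986,0]);l=np.array([-.9986,-.0523,0])
    def plane(u,v,y=-.009):
        o,d=ray(S,u,v); t=(y-(o-M)@l)/(d@l); p=o+t*d-M; return p@n,p[2]
    U=[];W=[]
    for u in range(u0,432):
        v0=int(np.interp(u,[372.8,438],[261,250]))
        g=[(V[v-1,u]+V[v,u]-V[v+1,u]-V[v+2,u],v) for v in range(v0-6,v0+8)]
        m,v=max(g)
        if m>120: U.append(u);W.append(v+(V[v,u]-180)/(V[v,u]-V[v+1,u]) if V[v,u]>180>V[v+1,u] else v+.5)
    U,W=np.array(U),np.array(W)
    for _ in range(4):
        k=np.polyfit(U,W,1);m=abs(np.polyval(k,U)-W)<1;U,W=U[m],W[m]
    a,b=[plane(u,np.polyval(k,u)) for u in(385,425)]
    print(name,len(U),k,"end z",a,"root z",b,"tilt (bias 1.57)",np.degrees(np.arctan2(b[1]-a[1],b[0]-a[0]))-1.57)
E
python3 - <<'E'
from tilt import *
s=r.read_state();print(s["time"],s["ee_pos"],s["ft_force"])
tilt("s12",390)
E
```

```text
17.7167 [0.56708715 0.09355382 0.12472541] [  0.52420562 -14.86135111   1.19517579]
s12 36 [-2.14074356e-01  3.44143635e+02] end z (np.float64(-0.12007186941072147), np.float64(0.16818942144735083)) root z (np.float64(-0.03160762227083252), np.float64(0.1770112434327349)) tilt (bias 1.57) 4.124815982347812
```

arm_command(moves=[-0.1, 0, -0.2, 0, 0, 0, -0.2, 0, 0, 0, -0.2, 0, 0, 0, -0.2, 0, 0, 0, -0.2, 0, 0, 0, 0, 0])

```text
time: 18.27
ee_pos: [0.5669, 0.0946, 0.135]
eef_rot: [0.69, 0.724, -0.002, 0.001]
ft_force: [-1.2, -9.0, 0.3]
width: 0.0009
grip_force: 4.6
```

```bash
python3 - <<'E'
from tilt import *
s=r.read_state();print(s["time"],s["ee_pos"],s["ft_force"])
tilt("s13",390)
E
```

```text
18.2667 [0.56687026 0.09456118 0.13500062] [-1.24843989 -9.0126175   0.25113109]
s13 34 [-1.73704064e-01  3.26403343e+02] end z (np.float64(-0.12162256217124309), np.float64(0.1772257398197099)) root z (np.float64(-0.03219038680273907), np.float64(0.1794090722442454)) tilt (bias 1.57) -0.17150008786592696
```

arm_command(moves=[-0.1, 0, 0, 0, -0.1, 0, 0, 0, -0.1, 0, 0, 0, -0.1, 0, 0, 0, -0.2, 0, 0, 0, -0.5, 0, 0, 0, -1, 0, 0, 0, -2, 0, 0, 0, 0, 0, 0, 0])

```text
time: 19.07
ee_pos: [0.5691, 0.0521, 0.1348]
eef_rot: [0.69, 0.724, -0.001, 0.001]
ft_force: [-0.2, -1.1, -0.7]
width: 0.0006
grip_force: 0.0
```

```bash
python3 - <<'E'
from tilt import *
s=r.read_state();print(s["time"],s["ee_pos"],s["ft_force"])
tilt("s14",380)
E
```

```text
19.0667 [0.56914738 0.0521086  0.13476277] [-0.2438107  -1.14329424 -0.74575592]
s14 52 [-1.75331353e-01  3.27073122e+02] end z (np.float64(-0.1215922424190819), np.float64(0.17704905818394412)) root z (np.float64(-0.0322121564516194), np.float64(0.179498645113636)) tilt (bias 1.57) -0.00012157348467556339
```

Level now and staying so without contact. Back off clear and recheck after a second.

arm_command(moves=[-1, 0, 0, 0, -2, 0, -1, 0, -2, 0, -2, 0, -1, 0, -2, 0, 0, 0, -1, 0, 0, 0, 0, 0, 0, 0, 0, 0, 0, 0, 0, 0, 0, 0, 0, 0, 0, 0, 0, 0, 0, 0, 0, 0, 0, 0, 0, 0])

```text
time: 20.12
ee_pos: [0.5716, -0.0026, 0.1946]
eef_rot: [0.688, 0.725, -0.0, -0.0]
ft_force: [-0.6, 0.6, -0.9]
width: 0.0004
grip_force: 0.0
```

```bash
python3 - <<'E'
from tilt import *
s=r.read_state();print(s["time"],s["ee_pos"],s["ft_force"])
tilt("s15",380)
a=cv2.imread("pics/scene0.png");b=cv2.imread("pics/s15.png")
print("short arm region diff",np.abs(a[310:360,150:210].astype(int)-b[310:360,150:210]).mean())
if s["time"]<37: print(r.close_job())
E
```

```text
20.1167 [ 0.57163246 -0.0025627   0.19463856] [-0.64176126  0.58427182 -0.92648435]
s15 52 [-1.75524878e-01  3.27148990e+02] end z (np.float64(-0.12159128929190346), np.float64(0.17704350404655889)) root z (np.float64(-0.03221852247453857), np.float64(0.17952483859716928)) tilt (bias 1.57) 0.020344458239258012
short arm region diff 4.160222222222222
the job is handed in; nothing more can be done
None
```

The long hanger arm hangs in the upper slots, measured level to about 0.1° a second after I let go, the short arm's image area looks unchanged, and the job was handed in at about 20 s; after the first release it sagged about 4°, so I pushed it level with the shut fingers, and I viewed 11 pictures, one over the limit of 10.

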